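# Find the seed-pot lid that rocks and press it home

### The job

Weevils get into the seed if a lid is not tight, and one of the four white pot lids in the blue organiser has not been pushed home. Press the lids lightly right at the edge, one after another, until you find the one that rocks, then press that one in the middle until it is fully home and no longer rocks. Do not lift any lid, do not press hard enough to crack one, and leave everything else where it stands.

Things in the scene. Friction and masses are not known exactly. Their poses are not given: they have to be found in the camera images.
- organiser: blue plastic organiser, fixed, 220 (x) x 320 (y) x 100 mm high; tray below, facing the robot, may stand open up to 30 mm. Two decks, each with two round seed pots (68 mm across, rims 11 to 16 mm above the deck); between them an open bin 88 mm wide, 40 mm deep. Origin: centre of its underside, z up; pot centres at x = +-52, y = +-102 mm in its frame.
- lid_a: front left (robot side, +y) lid: round white plastic press-in lid, same as the other three, 70 mm across, flat top 10 mm above its origin. Origin: centre of the underside of its plug (55 mm across, 6 mm deep, hidden in the pot); z up along its axis. A lid that is home rests all round on its rim and does not move when pressed.
- lid_b: back left (far side, +y) lid: round white plastic press-in lid, same as the other three, 70 mm across, flat top 10 mm above its origin. Origin: centre of the underside of its plug (55 mm across, 6 mm deep, hidden in the pot); z up along its axis. The pots stand unevenly: tops of lids that are home lie 116 to 120 mm above the desk, the loose one's at 119 to 120 mm, so height does not tell.
- lid_c: back right (far side, -y) lid: round white plastic press-in lid, same as the other three, 70 mm across, flat top 10 mm above its origin. Origin: centre of the underside of its plug (55 mm across, 6 mm deep, hidden in the pot); z up along its axis. The loose lid may be any of the four; it starts level, like the others.
- lid_d: front right (robot side, -y) lid: round white plastic press-in lid, same as the other three, 70 mm across, flat top 10 mm above its origin. Origin: centre of the underside of its plug (55 mm across, 6 mm deep, hidden in the pot); z up along its axis. A blunt fingertip bears on the tipped lid with its inner edge: set it well out, over the lid's edge.
- snap (a joint): how far (m) the loose lid's stud is in its socket: 0 as found, 0.004 home on its rim; does not tell which lid. It rests 4 mm above its rim on the socket under its middle (16 mm across): 1 N placed 20 mm or more from its centre see-saws it by about 0.15 rad till its edge meets the rim (let go, it falls back level); more than 9 N at its middle (15 is plenty) sinks it home, where it stays.
- jar: bystander: brown glass jar with a black twist cap, 58 mm across, 95 mm tall, standing upright in the open bin between the two decks, so it rises about 40 mm above the lids. Origin: centre of its underside.
- clamp: bystander: yellow spring clamp, 90 x 45 x 20 mm, lying in the same bin behind the jar. Origin: near its pivot, on its underside.
- mug: bystander: aluminium mug, 84 mm across, 85 mm tall, on the desk top. Origin: centre of its underside.
- weeder: bystander: steel three-prong hand weeder with a wooden handle, 310 mm long, 36 mm high, lying on the desk top beside the organiser. Origin: where the handle meets the steel neck, at desk level; x points to the prongs.
- whetstone: bystander: flat two-layer whetstone, 150 x 50 x 25 mm, lying on the desk top. Origin: centre of its underside.
- padlock: bystander: brass padlock, 86 x 45 x 20 mm, lying flat on the desk top. Origin: centre of the underside of its brass body.
- tray_front (a point): middle of the front panel of the organiser's pull-out tray, 31 mm above the desk; the tray slides toward the robot and is to stay as it stands.

How it is judged:
By the outcome, as a careful person would: the job done as asked, in the order asked, and still so for the second after the job is handed in, with the robot touching nothing.
It also fails if it takes over 64 s, if anything falls off the work surface, if the arm or the gripper's body presses on something with over 40 N, if the wrist force passes 120 N, or if a joint passes its speed limit or range.

### The arm

A 7-joint arm with a two-finger parallel gripper is mounted at the origin on the work surface. World frame = base frame: x ahead of the robot, y to its left, z up, the work surface at z = 0. Lengths are in m, angles in rad, forces in N, time in s.
With the tool pointing down it reaches from about 0.425 to 0.925 m from the base axis. Payload 6.8 kg.
Tool frame: the origin (TCP) lies where the fingers leave the gripper's body, on its centre line; the fingertips stand 73 mm ahead of it and the grasp point (between the pads) lies 54 mm ahead of it; z points along the fingers, y is the line along which they close (so a half turn about z gives the same grasp; the last joint's range is limited). The gripper opens to 85 mm and grips with 20 to 120 N. Pads are 22 mm wide; open, the fingers measure 114 mm over their backs; the gripper's body (76 mm by 85 mm) begins 54 mm behind the grasp point. The pads swing forward as they close: fully open they stand 13 mm farther back than shut.
Start: joints at [1.232, 0.477, 0.022, 1.555, -0.011, 1.109, -0.083], TCP at [0.154, -0.657, 0.304] pointing down, gripper open.
Joint ranges: [-2.96, 2.96], [-0.34, 2.1], [-1.41, 1.46], [0.24, 2.44], [-1.37, 4.51], [0.17, 1.92], [-2.96, 2.96]. Speed limits (rad/s): [2.39, 2.39, 3.14, 3.14, 3.14, 3.14, 3.14].

### API

Orientations are given as a rotation vector (axis times angle).
In Python, from bench import r, viewer gives the robot as it stands (r), with the cameras (viewer).
- The arm moves only by the shell command python3 drive.py FILE [OPENING] [FORCE], which reads ROWS from the file FILE. ROWS is a JSON object with one list for each field, all of the same length, 1 to 5, a row being the entries at one place: dx, dy, dz (the shift in m), rx, ry, rz (a rotation vector in rad); each row is the pose to reach, as a shift and turn from the pose commanded when the command began, along the tool's axes at that moment; what a row does not reach only later rows make up. A row lasts 1/10 s, in which the tool goes at most 0.05 m and 0.15 rad, less where a joint would pass 70% of its speed; a pose out of reach is approached as far as the arm can. OPENING is the finger opening in m, set as the command begins (- or left out keeps the last). The fingers move at their own pace and stop on an object; FORCE is the grip in N (left out, the last holds). Time passes only in rows, so rows that do not move let the fingers close. It prints the time, the measured TCP pose, the force, the opening and the grip force at its end. Input that does not fit is refused with a message, and nothing moves.
- r.get_obs(): the state, without advancing time (a new reading comes with each control period).
- viewer.grab_frame(name): name is "side" or "top"; returns (picture, depth): 384x512x3 uint8, blue, green, red; 384x512 float32, m along the optical axis (not along the pixel's ray), 0 where there is no reading.
- viewer.camera_info(name): a dict with "camera_matrix" (3x3 intrinsics, pixels), "R" (3x3) and "t" (3): a world point X has camera coordinates R X + t. Camera axes: x right, y down, z forward; pixel columns grow to the right and rows downward; lengths in m; the calibration is good to about 2 mm. A picture is of the moment at which its call begins. camera_info takes no time and is no camera call.
- r.hand_in(): hands the job in; it is judged then, once.
The state is a dict: "clock": time; "joints": joint angles; "qvel": joint speeds; "tau": joint torques, N m; "tcp_pos": TCP position; "orientation": TCP orientation; "contact_force": force on the tool from outside, world axes, zero at the start; "moment": the same for the moment, N m; "grip_width": finger opening in m; "gripper_force": force on a finger pad.
Only numpy, scipy, OpenCV 4.12 (cv2) and the standard library are available. Lean on these libraries where they do the work, as an engineer would, in place of code of your own. Each camera call takes 0.05 s, during which the arm holds its last target. There are 200 camera calls.

## Working session

There is one attempt and no reset: what is moved stays moved. The work goes in short steps, Python scripts to look and compute and a shell command to move; the robot and the scene stay as the last step left them, time stands still between calls to the robot, and variables do not carry over. Pictures are saved under pics/ and viewed, at most 10 in all, crops included, and the job is handed in when it is done.

```bash
mkdir -p pics; ls; cat > h.py <<'E'
import numpy as np,cv2
from bench import r, viewer
def look(n):
    p,d=viewer.grab_frame(n); return p,d,viewer.camera_info(n)
def w(c,d,u,v):
    K=c["camera_matrix"]; z=d[v,u]
    return np.array(c["R"]).T@(np.linalg.inv(K)@[u*z,v*z,z]-np.array(c["t"]).ravel())
E
python3 - <<'E'
from h import *
for n in("top","side"):
    p,d,c=look(n); cv2.imwrite(f"pics/{n}0.png",p); np.savez(f"{n}0.npz",d=d,**c)
o=r.get_obs(); print({k:np.round(v,3) for k,v in o.items()})
E
```

```text
bench.py
drive.py
pics
{'clock': np.float64(0.1), 'joints': array([ 1.232,  0.478,  0.022,  1.556, -0.012,  1.109, -0.083]), 'qvel': array([ 0.001, -0.001, -0.001, -0.002, -0.001,  0.002, -0.   ]), 'tau': array([ 5.0000e-03, -5.9775e+01,  1.6130e+00, -2.8195e+01,  1.3000e-02,
        5.0000e-03,  0.0000e+00]), 'tcp_pos': array([ 0.154, -0.657,  0.303]), 'orientation': array([-3.119e+00, -3.620e-01,  1.000e-03]), 'contact_force': array([ 0.874,  0.285, -0.121]), 'moment': array([ 0.064, -0.035,  0.037]), 'gripper_force': np.float64(0.0), 'grip_width': np.float64(0.085)}
```

View pics/top0.png

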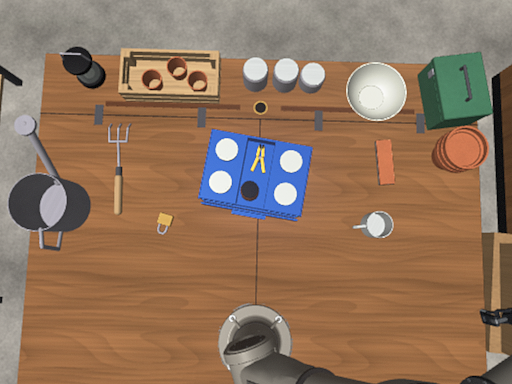

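View pics/side0.png

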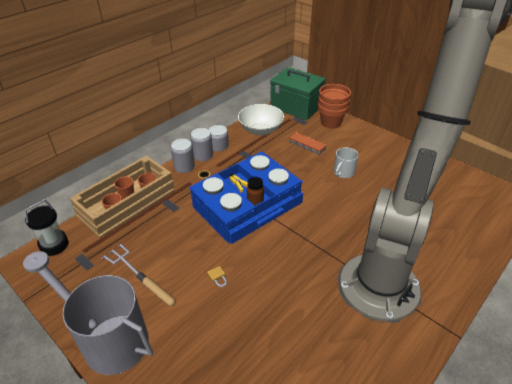

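The top view shows the lids at about (220,181) for a, (227,149) for b, (291,161) for c and (285,194) for d. The jar is at (250,190). The side view shows them at (231,202) a, (213,185) b, (260,161) c and (278,176) d.

```bash
python3 - <<'E'
import numpy as np,cv2
S={"top":[(220,181),(227,149),(291,161),(285,194)],"side":[(231,202),(213,185),(260,161),(278,176)]}
P=[];C=[]
for n in S:
    p=cv2.imread(f"pics/{n}0.png");q=np.load(f"{n}0.npz");d=q["d"]
    hsv=cv2.cvtColor(p,cv2.COLOR_BGR2HSV)
    m=((hsv[...,1]<60)&(hsv[...,2]>150)).astype(np.uint8)
    _,L,st,ce=cv2.connectedComponentsWithStats(m)
    K,R,t=q["camera_matrix"],q["R"],q["t"].ravel()
    P.append(K@np.c_[R,t]);cc=[]
    for u,v in S[n]:
        l=L[v,u];vs,us=np.nonzero(L==l);z=d[vs,us]
        X=(np.linalg.inv(K)@np.array([us*z,vs*z,z])).T-t; X=X@R
        k=X[:,2]>np.median(X[:,2])-.004
        print(n,l,st[l],ce[l].round(1),"mean",X[k].mean(0).round(4),"mid",((X[k].max(0)+X[k].min(0))/2).round(4),"medz",np.median(X[:,2]).round(4)); cc.append(ce[l])
    C.append(np.array(cc).T)
X=cv2.triangulatePoints(P[0],P[1],C[0],C[1]);X=(X[:3]/X[3]).T
print(X.round(4))
c=X.mean(0);dx=(X[1]+X[2]-X[0]-X[3])[:2];print(c,np.arctan2(dx[1],dx[0]))
E
```

```text
top 218 [209 171  23  22 409] [219.9 181.5] mean [0.4998 0.1179 0.1239] mid [0.4342 0.0817 0.7819] medz 0.1197
top 194 [216 138  22  23 397] [226.4 149.1] mean [0.6019 0.1015 0.1227] mid [0.4852 0.0729 0.7813] medz 0.1183
top 198 [280 150  22  23 399] [290.6 161. ] mean [ 0.5702 -0.0989  0.1208] mid [ 0.4689 -0.0603  0.7803] medz 0.1165
top 226 [274 183  23  22 408] [285.  193.5] mean [ 0.4683 -0.082   0.1246] mid [ 0.4179 -0.0514  0.7823] medz 0.1205
side 36 [220 193  21  15 246] [230.4 200.1] mean [0.4989 0.1201 0.1206] mid [0.499  0.1189 0.1215] medz 0.1203
side 27 [203 178  20  13 216] [212.4 184. ] mean [0.6011 0.1034 0.119 ] mid [0.6031 0.1018 0.1203] medz 0.1187
side 16 [250 156  19  12 182] [259.3 161.3] mean [ 0.5694 -0.0968  0.1176] mid [ 0.5708 -0.0978  0.1178] medz 0.1175
side 22 [269 169  19  14 209] [278. 175.] mean [ 0.4626 -0.0761  0.1257] mid [0.12   0.3514 0.6003] medz 0.1207
[[ 0.5015  0.1176  0.117 ]
 [ 0.6041  0.1014  0.1155]
 [ 0.5722 -0.1     0.1135]
 [ 0.4696 -0.0839  0.1164]]
[0.53683951 0.00874064 0.11558856] -0.15619672610285357
```

```bash
cat >> h.py <<'E'
from scipy.spatial.transform import Rotation as Ro
LID=dict(a=(.501,.118),b=(.603,.102),c=(.571,-.099),d=(.469,-.082)); YAW=-.156
def go(lid,r0,tipz,ang=0):
    """print the shift in tool axes to put the tip r0 from lid centre (direction ang from organiser x)"""
    o=r.get_obs();R=Ro.from_rotvec(o["orientation"]).as_matrix()
    t=np.array([LID[lid][0]+r0*np.cos(YAW+ang),LID[lid][1]+r0*np.sin(YAW+ang),tipz])-o["tcp_pos"]-.073*R[:,2]
    print("shift",(R.T@t).round(4),"yawerr",round(np.arctan2(R[1,0],R[0,0])-YAW,4),"tip",(o["tcp_pos"]+.073*R[:,2]).round(4),"zaxis",R[:,2].round(3),"F",o["contact_force"].round(2))
E
echo '{"dx":[0.0316, 0.0632, 0.0948, 0.1264, 0.158], "dy":[-0.032, -0.064, -0.096, -0.128, -0.16], "dz":[0, 0, 0, 0, 0], "rx":[0, 0, 0, 0, 0], "ry":[0, 0, 0, 0, 0], "rz":[0.08, 0.16, 0.24, 0.32, 0.387]}' > mv.in && python3 drive.py mv.in 0
python3 -c "
from h import *
go('d',.033,.15)"
```

```text
clock: 0.6
tcp_pos: [0.2722, -0.4634, 0.3036]
orientation: [-3.131, 0.25, 0.0]
contact_force: [1.4, -0.3, -0.2]
grip_width: 0.0121
gripper_force: 0.0
shift [ 0.1668 -0.4078  0.0807] yawerr -0.0034 tip [ 0.2722 -0.4633  0.2306] zaxis [-0.  0. -1.] F [ 1.36 -0.29 -0.21]
```

```bash
echo '{"dx":[0.016, 0.033, 0.05, 0.066, 0.083], "dy":[-0.04, -0.081, -0.122, -0.163, -0.204], "dz":[0, 0, 0, 0, 0], "rx":[0, 0, 0, 0, 0], "ry":[0, 0, 0, 0, 0], "rz":[0, 0, 0, 0, 0]}' > mv.in && python3 drive.py mv.in 0 >/dev/null
echo '{"dx":[0.016, 0.033, 0.05, 0.066, 0.0838], "dy":[-0.04, -0.081, -0.122, -0.163, -0.2038], "dz":[0, 0, 0, 0, 0], "rx":[0, 0, 0, 0, 0], "ry":[0, 0, 0, 0, 0], "rz":[0, 0, 0, 0, 0]}' > mv.in && python3 drive.py mv.in 0 >/dev/null
echo '{"dx":[0, 0, 0, 0], "dy":[0, 0, 0, 0], "dz":[0.04, 0.07, 0.08, 0.08], "rx":[0, 0, 0, 0], "ry":[0, 0, 0, 0], "rz":[0, 0, 0, 0]}' > mv.in && python3 drive.py mv.in 0
python3 -c "
from h import *
go('d',.033,.13)
p,d,c=look('side');cv2.imwrite('pics/s1.png',cv2.resize(p[120:260,180:330],None,fx=4,fy=4))"
```

```text
clock: 2.0
tcp_pos: [0.4989, -0.0885, 0.2226]
orientation: [-3.132, 0.246, 0.005]
contact_force: [-0.1, -1.4, 0.6]
grip_width: -0.0003
gripper_force: 0.0
shift [ 0.0028 -0.0018  0.0196] yawerr -0.0005 tip [ 0.4986 -0.0884  0.1496] zaxis [-0.003  0.    -1.   ] F [-0.11 -1.35  0.59]
```

View pics/s1.png

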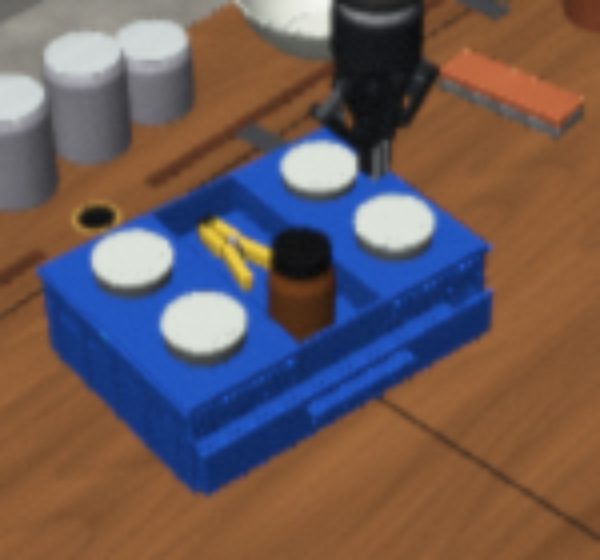

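The shut fingertips are at crop (375,165), above the gap between lid c (318,165) and lid d (395,222), clear of the jar. Next I correct the position and descend.

```bash
echo '{"dx":[0.002, 0.002, 0.002, 0.002, 0.002], "dy":[-0.001, -0.001, -0.001, -0.001, -0.001], "dz":[0.012, 0.018, 0.022, 0.022, 0.022], "rx":[0, 0, 0, 0, 0], "ry":[0, 0, 0, 0, 0], "rz":[0, 0, 0, 0, 0]}' > mv.in && python3 drive.py mv.in 0
python3 -c "
from h import *
go('d',.033,.12)"
```

```text
clock: 2.55
tcp_pos: [0.5021, -0.0877, 0.2021]
orientation: [3.132, -0.245, 0.0]
contact_force: [0.3, -0.3, 0.3]
grip_width: -0.0001
gripper_force: 0.0
shift [-0.0006 -0.0005  0.0091] yawerr -0.0004 tip [ 0.5021 -0.0877  0.1291] zaxis [ 0. -0. -1.] F [ 0.34 -0.33  0.27]
```

```bash
echo '{"dx":[0, 0, 0], "dy":[0, 0, 0], "dz":[0.003, 0.006, 0.006], "rx":[0, 0, 0], "ry":[0, 0, 0], "rz":[0, 0, 0]}' > mv.in && python3 drive.py mv.in |grep -E 'pos|contact'
echo '{"dx":[0, 0, 0], "dy":[0, 0, 0], "dz":[0.001, 0.002, 0.002], "rx":[0, 0, 0], "ry":[0, 0, 0], "rz":[0, 0, 0]}' > mv.in && python3 drive.py mv.in|grep -E 'pos|contact'
echo '{"dx":[0, 0], "dy":[0, 0], "dz":[0.001, 0.001], "rx":[0, 0], "ry":[0, 0], "rz":[0, 0]}' > mv.in && python3 drive.py mv.in|grep -E 'pos|contact'
```

```text
tcp_pos: [0.5017, -0.0877, 0.1955]
contact_force: [-0.7, -0.5, 0.7]
tcp_pos: [0.5019, -0.0877, 0.1938]
contact_force: [-1.0, -0.4, 0.9]
tcp_pos: [0.5019, -0.0877, 0.1928]
contact_force: [0.2, -0.5, -0.6]
```

```bash
echo '{"dx":[0, 0], "dy":[0, 0], "dz":[0.001, 0.001], "rx":[0, 0], "ry":[0, 0], "rz":[0, 0]}' > mv.in && python3 drive.py mv.in|grep -E 'pos|contact'
echo '{"dx":[0, 0], "dy":[0, 0], "dz":[0.001, 0.001], "rx":[0, 0], "ry":[0, 0], "rz":[0, 0]}' > mv.in && python3 drive.py mv.in|grep -E 'pos|contact'
```

```text
tcp_pos: [0.502, -0.0877, 0.1919]
contact_force: [0.1, 0.9, 0.2]
tcp_pos: [0.502, -0.0877, 0.1908]
contact_force: [0.7, 0.5, 0.3]
```

```bash
echo '{"dx":[0, 0], "dy":[0, 0], "dz":[0.001, 0.001], "rx":[0, 0], "ry":[0, 0], "rz":[0, 0]}' > mv.in && python3 drive.py mv.in|grep -E 'pos|contact'
python3 -c "
from h import *
o=[r.get_obs()['contact_force']]
for i in range(2):
  p,d,c=look('side');o.append(r.get_obs()['contact_force'])
print(np.round(o,2))
cv2.imwrite('pics/s2.png',cv2.resize(p[145:215,195:295],None,fx=7,fy=7,interpolation=cv2.INTER_CUBIC))"
```

```text
tcp_pos: [0.5019, -0.0877, 0.1898]
contact_force: [0.3, -0.1, 0.0]
[[ 0.34 -0.1   0.03]
 [-0.61 -0.05  0.45]
 [ 0.39  0.95  0.91]]
```

View pics/s2.png

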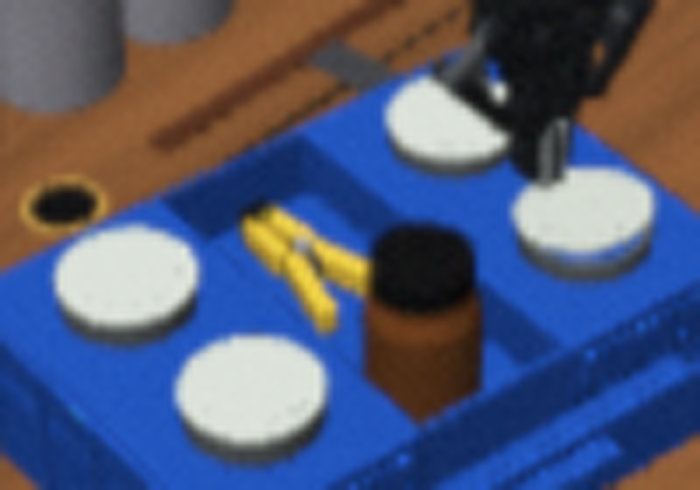

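Fingertips at (548,175) have pushed lid d's far edge down. Its near edge has risen, leaving a blue slit at (630,245) that no other lid shows, so d rocks. I'll check the tilt numerically before lifting off.

```bash
cat > tilt.py <<'E'
from h import *
p,d,c=look("side");q=np.load("side0.npz")
for nm,D in(("before",q["d"]),("now",d)):
    for l in "dc":
        v,u=np.mgrid[150:215,240:300];u,v=u.ravel(),v.ravel();z=D[v,u]
        X=((np.linalg.inv(c["camera_matrix"])@np.array([u*z,v*z,z])).T-np.ravel(c["t"]))@np.array(c["R"])
        e=X[:,:2]-LID[l];a=np.array([np.cos(YAW),np.sin(YAW)]);s=e@a
        k=(np.hypot(*e.T)<.03)&(s<.012)&(abs(X[:,2]-.119)<.009)
        A=np.c_[s[k],e[k]@[-a[1],a[0]],np.ones(k.sum())]
        print(nm,l,k.sum(),np.linalg.lstsq(A,X[k,2],rcond=None)[0].round(4))
E
python3 tilt.py; echo '{"dx":[0, 0, 0], "dy":[0, 0, 0], "dz":[-0.01, -0.02, -0.02], "rx":[0, 0, 0], "ry":[0, 0, 0], "rz":[0, 0, 0]}' > mv.in && python3 drive.py mv.in |grep -E 'pos|contact'
python3 tilt.py; python3 -c "
from h import *
go('d',0,.13)"
```

```text
before d 123 [ 0.0334 -0.0301  0.1209]
before c 101 [0.0032 0.0059 0.1178]
now d 107 [-0.0843 -0.0557  0.1224]
now c 72 [ 0.0149 -0.0022  0.1178]
tcp_pos: [0.503, -0.0877, 0.2118]
contact_force: [0.2, 0.5, 0.0]
before d 123 [ 0.0334 -0.0301  0.1209]
before c 101 [0.0032 0.0059 0.1178]
now d 120 [ 0.0276 -0.0123  0.1211]
now c 102 [0.0251 0.0116 0.1177]
shift [-0.0343 -0.0004  0.008 ] yawerr -0.0003 tip [ 0.5028 -0.0877  0.1381] zaxis [ 0.002 -0.    -1.   ] F [-0.53  0.07 -0.91]
```

Lid d tilted about 0.11 rad under the press and fell back level, so it is the loose one. Next I press its middle.

```bash
echo '{"dx":[-0.015, -0.0335, -0.0335, -0.0335, -0.0335], "dy":[0, 0, 0, 0, 0], "dz":[0, 0, 0, 0.008, 0.01], "rx":[0, 0, 0, 0, 0], "ry":[0, 0, 0, 0, 0], "rz":[0, 0, 0, 0, 0]}' > mv.in && python3 drive.py mv.in 
python3 -c "
from h import *
go('d',0,.1205)"
echo '{"dx":[0, 0, 0], "dy":[0, 0, 0], "dz":[0.004, 0.006, 0.006], "rx":[0, 0, 0], "ry":[0, 0, 0], "rz":[0, 0, 0]}' > mv.in && python3 drive.py mv.in|grep -E 'pos|contact'
python3 -c "
from h import *
go('d',0,.1205)"
```

```text
clock: 4.95
tcp_pos: [0.4693, -0.0825, 0.1992]
orientation: [-3.132, 0.245, 0.0]
contact_force: [-0.1, -0.5, -0.7]
grip_width: -0.0
gripper_force: 0.0
shift [-0.0004 -0.0005  0.0057] yawerr -0.0003 tip [ 0.4693 -0.0825  0.1262] zaxis [-0.  0. -1.] F [-0.09 -0.45 -0.69]
tcp_pos: [0.469, -0.0824, 0.1934]
contact_force: [0.1, -0.5, 0.2]
shift [ 0.     -0.0004 -0.0001] yawerr -0.0001 tip [ 0.4689 -0.0824  0.1204] zaxis [-0.001  0.    -1.   ] F [ 0.07 -0.51  0.22]
```

```bash
for i in 1 2 3; do echo '{"dx":[0, 0, 0], "dy":[0, 0, 0], "dz":[0.0005, 0.001, 0.001], "rx":[0, 0, 0], "ry":[0, 0, 0], "rz":[0, 0, 0]}' > mv.in && python3 drive.py mv.in|grep -E 'pos|contact'; done
```

```text
tcp_pos: [0.469, -0.0824, 0.193]
contact_force: [0.2, -0.2, -0.7]
tcp_pos: [0.469, -0.0824, 0.1924]
contact_force: [-2.2, -0.0, 5.6]
tcp_pos: [0.4691, -0.0824, 0.1916]
contact_force: [-2.1, -0.3, 7.7]
```

```bash
for i in 1 2 3; do echo '{"dx":[0, 0, 0], "dy":[0, 0, 0], "dz":[0.0005, 0.001, 0.001], "rx":[0, 0, 0], "ry":[0, 0, 0], "rz":[0, 0, 0]}' > mv.in && python3 drive.py mv.in|grep -E 'pos|contact'; done
```

```text
tcp_pos: [0.469, -0.0824, 0.1906]
contact_force: [-2.3, 0.6, 8.9]
tcp_pos: [0.469, -0.0824, 0.1896]
contact_force: [-2.2, -0.1, 6.8]
tcp_pos: [0.4691, -0.0825, 0.1886]
contact_force: [-2.7, -0.9, 7.4]
```

```bash
for i in 1 2; do echo '{"dx":[0, 0, 0], "dy":[0, 0, 0], "dz":[0.0005, 0.001, 0.001], "rx":[0, 0, 0], "ry":[0, 0, 0], "rz":[0, 0, 0]}' > mv.in && python3 drive.py mv.in|grep -E 'pos|contact'; done; python3 tilt.py
```

```text
tcp_pos: [0.4691, -0.0824, 0.1885]
contact_force: [-5.6, 1.1, 19.6]
tcp_pos: [0.4691, -0.0824, 0.1884]
contact_force: [-8.7, 1.1, 30.1]
before d 123 [ 0.0334 -0.0301  0.1209]
before c 101 [0.0032 0.0059 0.1178]
now d 102 [0.0305 0.0133 0.1183]
now c 85 [ 0.0299 -0.0058  0.1177]
```

```bash
echo '{"dx":[0, 0, 0.02, 0.034, 0.034], "dy":[0, 0, 0, 0, 0], "dz":[-0.01, -0.02, -0.02, -0.02, -0.02], "rx":[0, 0, 0, 0, 0], "ry":[0, 0, 0, 0, 0], "rz":[0, 0, 0, 0, 0]}' > mv.in && python3 drive.py mv.in|grep -E 'pos|contact'
python3 tilt.py
python3 -c "
from h import *
go('d',.033,.118)"
```

```text
tcp_pos: [0.5042, -0.0879, 0.2064]
contact_force: [-0.7, -0.3, 0.2]
before d 123 [ 0.0334 -0.0301  0.1209]
before c 101 [0.0032 0.0059 0.1178]
now d 116 [ 0.0331 -0.0051  0.1179]
now c 95 [ 0.0058 -0.0191  0.1176]
shift [-0.0013 -0.0004  0.015 ] yawerr -0.0004 tip [ 0.5028 -0.0877  0.133 ] zaxis [ 0.  0. -1.] F [-0.04 -0.68 -0.89]
```

Lid d's top is now 3 to 4 mm lower and level. I'll check it with a light press at the edge.

```bash
echo '{"dx":[-0.001, -0.001, -0.001, -0.001, -0.001], "dy":[0, 0, 0, 0, 0], "dz":[0.006, 0.012, 0.015, 0.016, 0.016], "rx":[0, 0, 0, 0, 0], "ry":[0, 0, 0, 0, 0], "rz":[0, 0, 0, 0, 0]}' > mv.in && python3 drive.py mv.in|grep -E 'pos|contact'
echo '{"dx":[0, 0], "dy":[0, 0], "dz":[0.001, 0.001], "rx":[0, 0], "ry":[0, 0], "rz":[0, 0]}' > mv.in && python3 drive.py mv.in|grep -E 'pos|contact'
echo '{"dx":[0, 0], "dy":[0, 0], "dz":[0.0005, 0.0005], "rx":[0, 0], "ry":[0, 0], "rz":[0, 0]}' > mv.in && python3 drive.py mv.in|grep -E 'pos|contact'
```

```text
tcp_pos: [0.5012, -0.0875, 0.1896]
contact_force: [0.4, -0.5, -0.5]
tcp_pos: [0.5015, -0.0876, 0.189]
contact_force: [0.4, -0.7, -0.7]
tcp_pos: [0.5016, -0.0876, 0.1886]
contact_force: [-0.3, 0.3, 0.6]
```

```bash
for i in 1; do echo '{"dx":[0, 0], "dy":[0, 0], "dz":[0.0005, 0.0005], "rx":[0, 0], "ry":[0, 0], "rz":[0, 0]}' > mv.in && python3 drive.py mv.in|grep -E 'pos|contact'; done
echo '{"dx":[0, 0], "dy":[0, 0], "dz":[0.0003, 0.0003], "rx":[0, 0], "ry":[0, 0], "rz":[0, 0]}' > mv.in && python3 drive.py mv.in|grep -E 'pos|contact'; python3 tilt.py
```

```text
tcp_pos: [0.5017, -0.0876, 0.1885]
contact_force: [-1.7, -0.5, 6.6]
tcp_pos: [0.5017, -0.0876, 0.1885]
contact_force: [-3.0, 1.3, 9.4]
before d 123 [ 0.0334 -0.0301  0.1209]
before c 101 [0.0032 0.0059 0.1178]
now d 117 [0.0141 0.0174 0.1173]
now c 71 [ 0.033  -0.0128  0.1176]
```

Under 9 N at its edge the lid stands firm at the same height as its middle, so it is home. I'll lift away, take one last look and hand in.

```bash
echo '{"dx":[0, 0, 0, 0, 0], "dy":[0, 0, 0, 0, 0], "dz":[-0.02, -0.06, -0.1, -0.12, -0.12], "rx":[0, 0, 0, 0, 0], "ry":[0, 0, 0, 0, 0], "rz":[0, 0, 0, 0, 0]}' > mv.in && python3 drive.py mv.in
python3 -c "
from h import *
p,d,c=look('side');cv2.imwrite('pics/s3.png',cv2.resize(p[120:260,180:330],None,fx=4,fy=4))"
```

```text
clock: 10.1
tcp_pos: [0.5031, -0.0876, 0.3109]
orientation: [3.132, -0.245, 0.01]
contact_force: [0.1, -0.2, 0.1]
grip_width: -0.0
gripper_force: 0.0
```

View pics/s3.png

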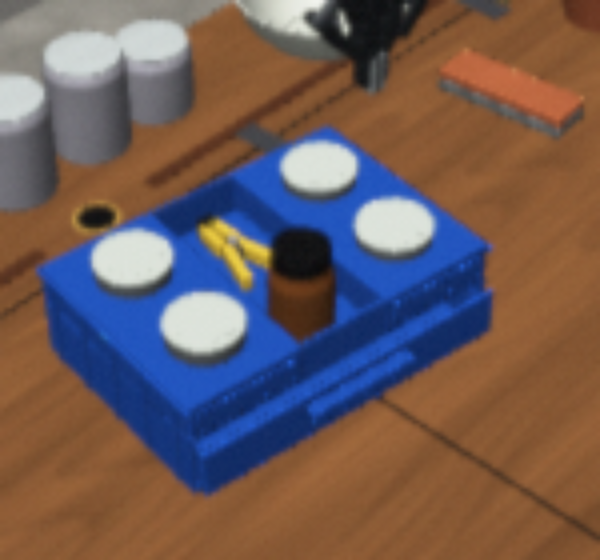

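Lid d at (395,227) lies level and lower than before. Nothing else has moved, and the gripper is clear.

```bash
python3 -c "
from bench import r, viewer
print(r.hand_in())"
```

```text
the job is handed in; nothing more can be done
None
```

The loose lid was lid_d (front right), the first one I tried: pressed in the middle it sank about 4 mm home and no longer rocks under 9 N at its edge; that press peaked at about 30 N, above the 15 N suggested, with no damage visible, and the job is handed in with nothing else seen to move.

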